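# Set the iris lever of a light stage to the blue mark and press the lamp button

## Task

Push the iris lever of the light stage gently round its arc until its black pointer points at the blue mark on the scale. Only then press the white lamp button fully down with a fingertip and let it come up again. Leave the dish, the vial and the other things on the bench where they are.

Things in the scene. Friction and masses are not known exactly. Their poses are not given: they have to be found in the camera images.
- stage: light stage, a fixed low white box 280 x 280 x 50 mm with a flat white top and a round white glass (radius 50 mm, 3 mm proud) in its middle. Origin: centre of its underside, on the bench; z up. The iris ring turns about the vertical line through this origin. Its -x side faces the robot more or less; the scale is printed as black ticks on its top, on an arc on that side. Its origin varies by up to 16 cm and its yaw by +-0.4 rad from start to start
- iris (a joint): turn of the iris ring with its lever, rad, counter-clockwise from above positive, range -1.3 to 1.3; 0 with the lever pointing along the stage's -x axis; starts between -0.3 and 0.3. A dark ring, outer radius 72 mm, 9 mm high on the stage top, with a 12 mm wide arm outwards. Turns with a friction of about 0.12 N m (1.3 N at the pin) and stays where it is left
- iris_pin (a point): top of the upright lever pin, 92 mm above the bench (42 mm above the stage top), 90 mm from the ring's axis. Steel pin 10 mm thick with a black cap 12 mm thick over its upper 16 mm; it stands on the lever's arm, whose top is 9 mm above the stage top. Push the pin sideways, along its arc. x axis: from the pin towards the ring's axis
- iris_pointer (a point): outer tip of the lever's black pointer, 110 mm from the ring's axis, 56 mm above the bench. Its x axis points inwards to the ring's axis, so the lever points along -x; y lies across the lever
- lamp (a joint): travel of the lamp button, m: 0 up, 0.006 fully down; a spring brings it up again; fully down takes about 4 N. It does not latch
- lamp_top (a point): centre of the top of the round white lamp button (radius 15 mm) on a fixed grey switch box 100 x 80 x 35 mm, to the right of the stage; moves straight down when pressed
- dot_blue: flat round blue mark, 16 mm across, 1 mm thick, stuck on the stage top at the outer end of a long scale tick, centre 121 mm from the ring's axis. The four coloured marks stand 1.0 and 0.55 rad to either side of the lever's middle position; which colour is where changes. This is the mark to set the lever to
- dot_yellow: flat round yellow mark, 16 mm across, 1 mm thick, stuck on the stage top at the outer end of a long scale tick, centre 121 mm from the ring's axis. The four coloured marks stand 1.0 and 0.55 rad to either side of the lever's middle position; which colour is where changes
- dot_red: flat round red mark, 16 mm across, 1 mm thick, stuck on the stage top at the outer end of a long scale tick, centre 121 mm from the ring's axis. The four coloured marks stand 1.0 and 0.55 rad to either side of the lever's middle position; which colour is where changes
- dot_green: flat round green mark, 16 mm across, 1 mm thick, stuck on the stage top at the outer end of a long scale tick, centre 121 mm from the ring's axis. The four coloured marks stand 1.0 and 0.55 rad to either side of the lever's middle position; which colour is where changes
- dish: loose round glass dish with a specimen, 58 mm across, 13 mm high, on the glass in the middle of the ring; origin centre of its underside. To be left alone, like all that follow
- vial: loose clear vial with white cap, 24 mm across, 45 mm tall, standing on the stage top along the edge away from the lever; origin at its underside
- amber: loose brown bottle, 70 mm across, 135 mm tall, behind the switch box; origin at its underside
- tipbox: loose open clear box 90 x 120 x 50 mm, left of the stage; origin at its underside
- cap: loose blue screw cap, 42 mm across, 16 mm high, lying near the robot; origin at its underside
- tape: loose roll of blue tape, 76 mm across, 18 mm high, left of the stage; origin at its underside
- beaker: loose glass beaker, 56 mm across, 75 mm tall, to the right of the switch box; origin at its underside
- spatula: loose spatula 150 mm long lying on the bench at the right; origin at its underside

How it is judged:
On the way, in this order (a step that is already met when the one before it is completed fails the run):
1. the lever points at the blue mark (y of dot_blue in the frame of iris_pointer between -0.007 and 0.007 m and x of dot_blue in the frame of iris_pointer between -0.03 and 0 m), for 0.5 s.
2. the lamp button is pressed fully down (4.5 mm or more of its 6 mm), with the lever still at the blue mark (all of step 1 and value of joint lamp above 0.0045 m), for 0.05 s.
At the end, for the whole second after the job is handed in: The lever's centre line passes within 7 mm of the middle of the blue mark (a 16 mm dot), the ring is at rest, the lamp button is up again (within 1.5 mm), and all loose things stand within 15 mm of where they were, upright (all of step 1 and velocity of joint iris between -0.03 and 0.03 rad/s and value of joint lamp below 0.0015 m and distance of each of dish, vial, amber, tipbox, cap, tape, beaker, spatula from where it was at the start of the episode below 0.015 m and angle between each of dish, vial, amber, beaker's own z axis and vertical below 0.2 rad); the robot touches nothing.
It fails at once if the lamp button is pressed (over 3 mm) while the lever is not at the blue mark (value of joint lamp above 0.003 m and not (y of dot_blue in the frame of iris_pointer between -0.007 and 0.007 m and x of dot_blue in the frame of iris_pointer between -0.03 and 0 m)).
It fails at once if the stage or its lever is pushed harder than 25 N (contact force between any of the fingers, the arm and stage above 25 N).
It fails at once if a loose thing is lifted, carried, knocked over or moved by more than 15 mm (distance of any of dish, vial, amber, tipbox, cap, tape, beaker, spatula from where it was at the start of the episode above 0.015 m).
It also fails if it takes over 48 s, if anything falls off the work surface, if the arm or the gripper's body presses on something with over 40 N, if the wrist force passes 120 N, or if a joint passes its speed limit or range.

## Robot

A 7-joint arm with a two-finger parallel gripper is mounted at the origin on the work surface. World frame = base frame: x ahead of the robot, y to its left, z up, the work surface at z = 0. Lengths are in m, angles in rad, forces in N, time in s.
With the tool pointing down it reaches from about 0.4 to 0.85 m from the base axis. Payload 10.4 kg.
Tool frame: the origin (TCP) lies midway between the tips of the shut fingers; the grasp point (between the pads) lies 19 mm behind it; z points along the fingers, y is the line along which they close (so a half turn about z gives the same grasp; the last joint's range is limited). The gripper opens to 85 mm and grips with 20 to 120 N. Pads are 22 mm wide; open, the fingers measure 114 mm over their backs; the gripper's body (76 mm by 85 mm) begins 54 mm behind the grasp point. The pads swing forward as they close: fully open they stand 13 mm farther back than shut.
Start: joints at [-1.234, 0.332, -0.065, 1.46, 0.022, 1.35, -0.088], TCP at [0.22, 0.585, 0.231] pointing down, gripper open.
Joint ranges: [-2.6, 2.6], [-0.5, 2.12], [-1.47, 1.34], [0.16, 2.42], [-1.27, 4.41], [0.06, 2.06], [-2.6, 2.6]. Speed limits (rad/s): [2.22, 2.22, 2.79, 2.79, 3.14, 3.14, 3.14].

## Interface

Orientations are given as a unit quaternion [x, y, z, w].
In Python, from cell import * gives the robot as it stands.
- The arm moves only by the tool servo_tool, never from a script. Its argument "deltas" is a list of rows, each a list of 3 entries, a list of its own where there are three numbers: the shift along the tool's x, y, z in m, then the turn, a rotation vector about the tool's x, y, z in degrees, then the opening in per cent of the stroke, from 0 (shut) to 100 (fully open). A call has 1 to 5 rows; each row shifts and turns the commanded pose from where the row before left it, along the tool's axes as they then stand; what a row does not reach is not made up. A row lasts 1/10 s, in which the tool goes at most 50 mm and 8.59 degrees, less where a joint would pass 70% of its speed; a pose out of reach is approached as far as the arm can. A call is refused whole if a number of a shift passes 0.05 or a number of a turn 8.59, either way. A call with a gripper value outside its range is refused whole. The fingers move at their own pace and stop on an object; the grip force is fixed at half the most. Time passes only in rows, so rows that do not move let the fingers close. It gives the time, the measured TCP pose, the force, the opening and the grip force at its end, in the units of the state.
- read_state(): the state, without advancing time (a new reading comes with each control period).
- snapshot(name): name is "scene" or "side" or "wrist"; returns a dict with "image" (384x512x3 uint8, red, green, blue), "mtx" (3x3 intrinsics, pixels), "k1" (the pictures are not rectified: a ray, as slopes to the right and down, at radius r is drawn at 1 + k1 r^2 times it, then the intrinsics apply), "extrinsics" (4x4, takes a point from camera to world coordinates). Camera axes: x right, y down, z forward; pixel columns grow to the right and rows downward; lengths in m; the calibration is good to about 2 mm. A picture is of the moment at which its call begins. There is no depth.
- close_job(): hands the job in; it is judged then, once.
Trained networks look in a picture, given as the dict that the camera call returned (one of the last four; its "shot" number tells which), for a name from the list of things; names that differ only in an ending like _2 or _b are one class to them, and where a whole thing is asked for, a point or a joint stands for the part that bears it (a point fixed in the world has none). Each returns a list of dicts, best first, with "p" (0 to 1); they miss things now and then, are a little off and sometimes report something else, mostly with a low value. They report only what shows in the picture. A call takes as long as a camera call.
- regions_of(target, picture): "region" (384x512 bool, what is visible of it) and "rect" ([left, top, right, bottom] in pixels, round what is visible of it).
- tip_of(target, picture): "position" ([row, column] in pixels: a listed point, or the origin of a listed thing).
The state is a dict: "time": time; "q": joint angles; "qvel": joint speeds; "effort": joint torques, N m; "tcp_pos": TCP position; "tool_rot": TCP orientation; "wrist_force": force on the tool from outside, world axes, zero at the start; "torque": the same for the moment, N m; "opening": finger opening in m; "grip_force": force on a finger pad.
Only numpy, scipy, OpenCV 4.12 (cv2) and the standard library are available. Lean on these libraries where they do the work, as an engineer would, in place of code of your own. Each camera call takes 0.05 s, during which the arm holds its last target. There are 200 camera calls.

## Working session

There is one attempt and no reset: what is moved stays moved. The work goes in short steps, Python scripts to look and compute and a tool call to move; the robot and the scene stay as the last step left them, time stands still between calls to the robot, and variables do not carry over. Pictures are saved under pics/ and viewed, at most 10 in all, crops included, and the job is handed in when it is done.

Besides the shell and the picture viewer there is one more tool, called after "Request:" as a command line: name --argument value ..., lists and objects as JSON in quotes. servo_tool: Moves the arm, as the interface text tells. Its arguments: {"type":"object","properties":{"deltas":{"type":"array"}},"required":["deltas"]}

```bash
mkdir -p pics
cat > h.py <<'E'
from cell import *
import numpy as np, cv2
from scipy.spatial.transform import Rotation as R
def ray(s,px):
    K=np.array(s["mtx"]);u=np.array([(px[1]-K[0,2])/K[0,0],(px[0]-K[1,2])/K[1,1]])
    v=u.copy()
    for _ in range(20): v=u/(1+s["k1"]*(v@v))
    E=np.array(s["extrinsics"]);return E[:3,3],E[:3,:3]@np.array([v[0],v[1],1])
def at(s,px,z):
    o,d=ray(s,px);return o+d*(z-o[2])/d[2]
def find(s,n,z):
    r=tip_of(n,s)
    return [(round(a["p"],2),np.round(a["position"],1).tolist(),np.round(at(s,a["position"],z),4).tolist()) for a in r[:2]]
Z=dict(stage=0,iris_pin=.092,iris_pointer=.056,lamp_top=None,dot_blue=.051,dot_yellow=.051,dot_red=.051,dot_green=.051,dish=.053,vial=.05,amber=0,cap=0,beaker=0)
E
python3 - <<'E'
from h import *
ims=[]
for n in["scene","side"]:
    s=snapshot(n);ims.append(s["image"]);print(n,np.round(s["extrinsics"],2).tolist())
    for k,z in Z.items(): print(k,find(s,k,.04 if z is None else z))
cv2.imwrite("pics/a.png",cv2.cvtColor(ims[0],cv2.COLOR_RGB2BGR));cv2.imwrite("pics/b.png",cv2.cvtColor(ims[1],cv2.COLOR_RGB2BGR))
st=read_state();print(st)
E
```

```text
scene [[-0.87, 0.34, -0.36, 1.12], [0.49, 0.57, -0.66, 1.07], [-0.02, -0.75, -0.66, 1.16], [0.0, 0.0, 0.0, 1.0]]
stage [(0.57, [246.0, 243.1], [0.6311, 0.1211, 0.0])]
iris_pin [(0.88, [217.2, 269.7], [0.5393, 0.1322, 0.092]), (0.51, [187.3, 174.6], [0.7388, -0.1541, 0.092])]
iris_pointer [(0.76, [227.6, 277.1], [0.5241, 0.1529, 0.056])]
lamp_top [(0.44, [146.8, 209.9], [0.5058, -0.3672, 0.04]), (0.37, [158.1, 207.9], [0.5444, -0.3059, 0.04])]
dot_blue [(0.64, [225.2, 276.1], [0.5185, 0.138, 0.051])]
dot_yellow []
dot_red []
dot_green []
dish [(0.6, [230.2, 247.3], [0.6094, 0.1122, 0.053]), (0.24, [163.0, 260.0], [0.3995, -0.1642, 0.053])]
vial [(0.53, [145.3, 208.7], [0.5109, -0.3657, 0.05]), (0.43, [228.8, 207.1], [0.7149, 0.0391, 0.05])]
amber [(0.77, [188.2, 170.3], [0.7212, -0.2627, 0.0]), (0.37, [228.4, 246.8], [0.5821, 0.0584, 0.0])]
cap [(0.65, [162.1, 256.8], [0.3727, -0.2344, 0.0])]
beaker [(0.82, [143.8, 205.6], [0.4896, -0.446, 0.0])]
side [[0.96, -0.17, 0.22, 0.28], [-0.28, -0.59, 0.75, -0.91], [0.0, -0.79, -0.62, 0.84], [0.0, 0.0, 0.0, 1.0]]
stage [(0.8, [195.8, 261.9], 
[... 762 characters left out ...]
)]
{'time': 1.4, 'q': array([-1.23358743,  0.33224492, -0.06470526,  1.46008278,  0.02161125,
        1.34987261, -0.08851193]), 'qvel': array([-0.00032683,  0.00140226, -0.00019287, -0.00076119,  0.00293787,
       -0.00039445, -0.00144596]), 'effort': array([-4.92908532e-05, -6.25231791e+01,  4.90620558e-02, -3.91825283e+01,
        1.64914888e-02,  1.95742628e-03, -2.42339013e-05]), 'tcp_pos': array([0.22005498, 0.58501889, 0.23131771]), 'tool_rot': array([1.78936362e-01, 9.83860649e-01, 4.38857319e-05, 1.42972227e-06]), 'wrist_force': array([-0.97759438,  0.16524522,  1.41192119]), 'torque': array([-0.0157029 ,  0.00443446,  0.02000531]), 'grip_force': 0.0, 'opening': 0.0856504780723373}
```

View pics/a.png

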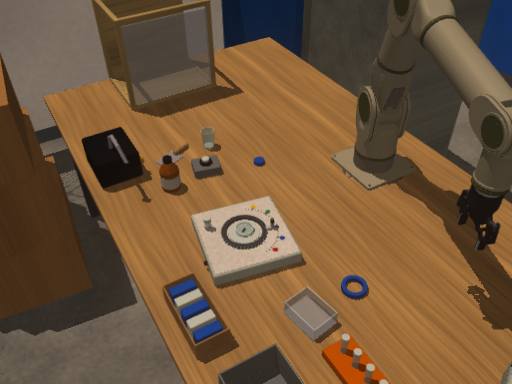

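View pics/b.png

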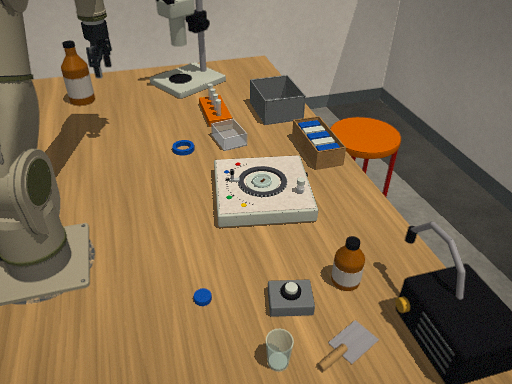

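The scene picture shows the stage with dots yellow (253,207), green (266,211), blue (282,237) and red (275,249), and the lever near (272,222). The side picture shows red (238,163), blue (227,171), green (229,197), yellow (243,205) and the lamp button at (290,288). I'll locate the dots by colour and fit the stage pose.

```bash
cat >> h.py <<'E'
G=dict(scene=dict(yellow=(207,253),green=(211,266),blue=(237,282),red=(249,275)),side=dict(red=(163,238),blue=(171,227),green=(197,229),yellow=(205,243)))
def blobs(s,guess,rad=6):
    hsv=cv2.cvtColor(s["image"],cv2.COLOR_RGB2HSV).astype(int);out={}
    H=dict(red=0,yellow=25,green=65,blue=112)
    for c,(r,cc) in guess.items():
        rr,k=np.mgrid[r-rad:r+rad+1,cc-rad:cc+rad+1]
        h=hsv[rr,k]; dh=np.abs(h[...,0]-H[c]);dh=np.minimum(dh,180-dh)
        w=((dh<15)&(h[...,1]>110))*h[...,1]
        if w.sum(): out[c]=np.array([(rr*w).sum(),(k*w).sum()])/w.sum()
    return out
E
python3 - <<'E'
from h import *
from scipy.optimize import least_squares
P={}
for n in["scene","side"]:
    s=snapshot(n);b=blobs(s,G[n])
    for c,p in b.items(): q=at(s,p,.051);P[n,c]=q[:2];print(n,c,p.round(1),q.round(4))
    if n=="side":
        im=s["image"]
    for k in regions_of("lamp_top",s)[:2]: print("lamp",k["p"],k["rect"])
# angles: position = c + .121*[-cos(a+yaw),-sin(a+yaw)]; ccw: red,blue,green,yellow order by position
import itertools
A=dict(yellow=1.0,green=.55,blue=-.55,red=-1.0)
def f(x): return np.concatenate([P[k]-(x[:2]-.121*np.array([np.cos(x[2]+A[k[1]]),np.sin(x[2]+A[k[1]])])) for k in P])
r=least_squares(f,[.62,.1,0]);print(r.x,r.fun.reshape(-1,2).round(4).tolist())
cv2.imwrite("pics/c.png",cv2.cvtColor(cv2.resize(im[150:320,190:330],None,fx=4.2,fy=3.5,interpolation=2),cv2.COLOR_RGB2BGR))
E
```

```text
scene yellow [206.3 252.6] [0.5387 0.0229 0.051 ]
scene green [211.1 267.4] [0.5085 0.0678 0.051 ]
scene blue [237.2 281.9] [0.5308 0.1916 0.051 ]
scene red [249.1 275. ] [0.5757 0.2232 0.051 ]
lamp 0.4 [202.7, 156.7, 210.7, 162.6]
side red [163.7 237.4] [0.5755 0.221  0.051 ]
side blue [171.6 227.2] [0.5341 0.1882 0.051 ]
side green [196.9 228.7] [0.5078 0.0655 0.051 ]
side yellow [204.5 243.4] [0.5386 0.0211 0.051 ]
lamp 0.51 [286.4, 283.7, 302.4, 295.0]
lamp 0.41 [252.8, 175.1, 271.1, 188.9]
[ 0.62155015  0.10966484 -0.18509979] [[0.0001, 0.0013], [-0.0, 0.0013], [-0.001, 0.0008], [-0.0003, 0.0014], [-0.0005, -0.0008], [0.0023, -0.0027], [-0.0007, -0.001], [0.0001, -0.0005]]
```

View pics/c.png

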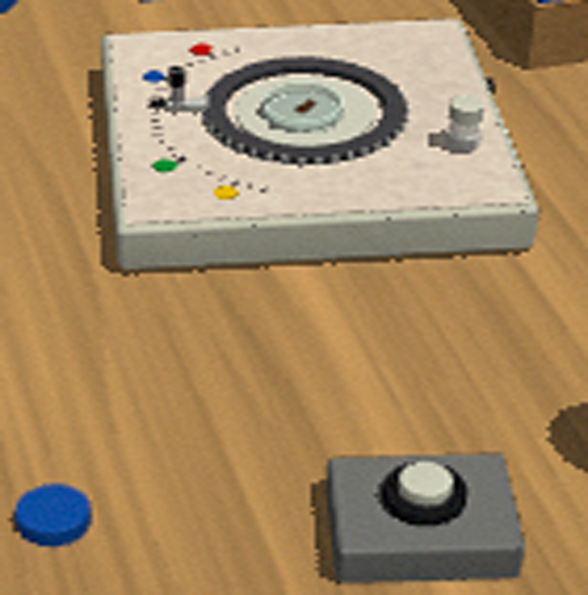

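Request:
servo_tool --deltas '[[[-0.036, -0.028, 0], [0, 0, 2], 0], [[-0.036, -0.028, 0], [0, 0, 2], 0], [[-0.036, -0.028, 0], [0, 0, 2], 0], [[-0.036, -0.028, 0], [0, 0, 2], 0], [[-0.036, -0.028, 0], [0, 0, 2], 0]]'

```text
time: 2.1
tcp_pos: [0.326, 0.3813, 0.2314]
tool_rot: [0.265, 0.964, 0.0, 0.0]
wrist_force: [1.6, -0.1, 1.2]
opening: 0.0121
grip_force: 0.0
```

Request:
servo_tool --deltas '[[[-0.042, -0.018, 0.01], [0, 0, 0], 0], [[-0.042, -0.018, 0.01], [0, 0, 0], 0], [[-0.042, -0.018, 0.01], [0, 0, 0], 0], [[-0.042, -0.018, 0.01], [0, 0, 0], 0], [[-0.042, -0.018, 0.01], [0, 0, 0], 0]]'

```text
time: 2.6
tcp_pos: [0.461, 0.197, 0.1813]
tool_rot: [0.264, 0.965, 0.0, 0.0]
wrist_force: [0.2, 0.6, 0.2]
opening: -0.0004
grip_force: 0.0
```

Request:
servo_tool --deltas '[[[-0.03, -0.015, 0.01], [0, 0, 0], 0], [[0, 0, 0], [0, 0, 0], 0]]'

```text
time: 2.8
tcp_pos: [0.48, 0.1653, 0.1703]
tool_rot: [0.268, 0.964, -0.001, 0.0]
wrist_force: [0.1, 0.4, -0.4]
opening: -0.0003
grip_force: 0.0
```

```bash
cat > look.py <<'E'
import sys
from h import *
st=read_state();M=R.from_quat(st["tool_rot"]).as_matrix();print("t",st["time"],"tcp",st["tcp_pos"].round(4),"F",st["wrist_force"].round(1));print("x",M[:,0].round(3),"y",M[:,1].round(3))
for n in sys.argv[1].split(","):
    s=snapshot(n)
    for k in("iris_pin","iris_pointer","dot_blue","lamp_top"): print(n,k,find(s,k,Z[k] or .044))
    if n=="wrist": cv2.imwrite(sys.argv[2],cv2.cvtColor(s["image"],cv2.COLOR_RGB2BGR))
E
python3 look.py wrist,side,scene pics/d.png
```

```text
t 2.8 tcp [0.48   0.1653 0.1703] F [ 0.1  0.4 -0.4]
x [-0.857  0.516 -0.001] y [ 0.516  0.857 -0.002]
wrist iris_pin []
wrist iris_pointer [(0.72, [237.4, 274.4], [0.5173, 0.1481, 0.056])]
wrist dot_blue [(0.71, [223.3, 321.7], [0.5293, 0.1906, 0.051])]
wrist lamp_top []
side iris_pin [(0.86, [168.1, 233.0], [0.5417, 0.1437, 0.092])]
side iris_pointer [(0.75, [170.6, 232.7], [0.55, 0.1816, 0.056]), (0.63, [177.2, 222.7], [0.5125, 0.1566, 0.056])]
side dot_blue []
side lamp_top [(0.57, [287.5, 290.4], [0.5632, -0.2878, 0.044])]
scene iris_pin [(0.7, [215.8, 270.6], [0.5336, 0.1283, 0.092])]
scene iris_pointer [(0.57, [223.8, 280.0], [0.5072, 0.1432, 0.056])]
scene dot_blue []
scene lamp_top [(0.39, [159.8, 205.6], [0.5585, -0.296, 0.044])]
```

View pics/d.png

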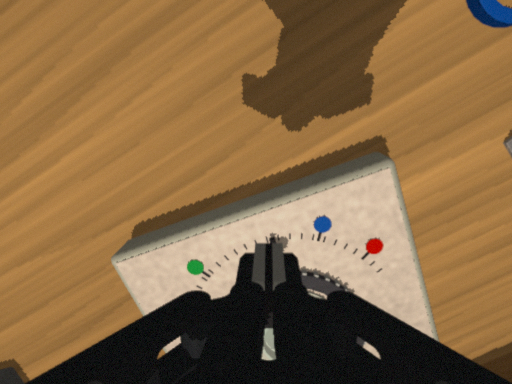

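Wrist picture: pointer at (274,240), blue dot at (322,224) and red at (375,246). The fingers hide the pin, and this agrees with the stage fit. Next I go to the right-hand side of the pin and down.

Request:
servo_tool --deltas '[[[-0.031, -0.018, 0], [0, 0, 0], 0], [[-0.031, -0.018, 0], [0, 0, 0], 0], [[0, 0, 0.03], [0, 0, 0], 0], [[0, 0, 0.03], [0, 0, 0], 0], [[0, 0, 0], [0, 0, 0], 0]]'

```text
time: 4.05
tcp_pos: [0.511, 0.107, 0.108]
tool_rot: [0.264, 0.964, -0.002, -0.002]
wrist_force: [-1.1, 0.4, 0.2]
opening: 0.0002
grip_force: 0.0
```

Request:
servo_tool --deltas '[[[0, 0, 0.02], [0, 0, 0], 0], [[0, 0, 0.018], [0, 0, 0], 0], [[0, 0, 0], [0, 0, 0], 0]]'

```text
time: 4.35
tcp_pos: [0.5125, 0.1079, 0.0727]
tool_rot: [0.264, 0.965, -0.001, -0.001]
wrist_force: [-0.4, 0.7, 0.1]
opening: 0.0002
grip_force: 0.0
```

```bash
python3 look.py wrist,side,scene pics/e.png
```

```text
t 4.35 tcp [0.5125 0.1079 0.0727] F [-0.4  0.7  0.1]
x [-0.861  0.509  0.002] y [ 0.509  0.861 -0.002]
wrist iris_pin [(0.83, [288.0, 354.8], [0.535, 0.1395, 0.092])]
wrist iris_pointer [(0.69, [220.0, 334.1], [0.5171, 0.146, 0.056])]
wrist dot_blue [(0.66, [194.9, 416.6], [0.5292, 0.1915, 0.051])]
wrist lamp_top []
side iris_pin [(0.6, [166.6, 233.1], [0.544, 0.1512, 0.092])]
side iris_pointer [(0.81, [179.3, 224.2], [0.5143, 0.145, 0.056])]
side dot_blue []
side lamp_top [(0.59, [287.3, 291.7], [0.5662, -0.2881, 0.044]), (0.34, [150.2, 185.1], [0.4328, 0.355, 0.044])]
scene iris_pin [(0.84, [218.6, 270.0], [0.5417, 0.138, 0.092]), (0.47, [163.6, 261.0], [0.4237, -0.1161, 0.092])]
scene iris_pointer [(0.68, [224.8, 277.9], [0.5153, 0.1436, 0.056])]
scene dot_blue []
scene lamp_top [(0.51, [159.2, 207.7], [0.5501, -0.2952, 0.044])]
```

View pics/e.png

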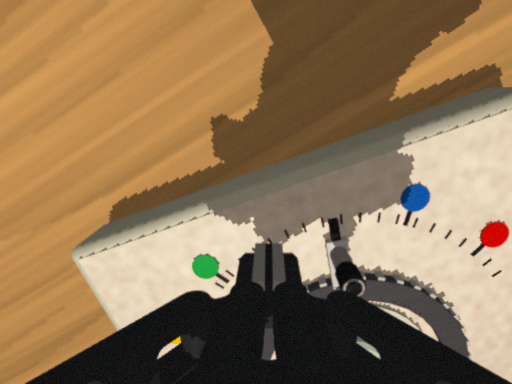

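Wrist picture: pin at (355,288), pointer at (335,220), blue dot at (415,197). The finger stands correctly to the right of the pin, level with it. Pushing along tool +y.

Request:
servo_tool --deltas '[[[0, 0.008, 0], [0, 0, 0], 0], [[0, 0.008, 0], [0, 0, 0], 0], [[0, 0.004, 0], [0, 0, 0], 0], [[0, 0.004, 0], [0, 0, 0], 0], [[-0.001, 0.004, 0], [0, 0, 0], 0]]'

```text
time: 5.6
tcp_pos: [0.5282, 0.1317, 0.073]
tool_rot: [0.264, 0.965, -0.0, -0.0]
wrist_force: [-1.7, -1.1, 0.3]
opening: -0.0002
grip_force: 0.8
```

Request:
servo_tool --deltas '[[[-0.001, 0.004, 0], [0, 0, 0], 0], [[-0.001, 0.004, 0], [0, 0, 0], 0], [[-0.001, 0.004, 0], [0, 0, 0], 0], [[0, 0.002, 0], [0, 0, 0], 0], [[0, 0, 0], [0, 0, 0], 0]]'

```text
time: 6.1
tcp_pos: [0.5385, 0.1423, 0.0733]
tool_rot: [0.264, 0.965, 0.0, 0.0]
wrist_force: [-0.7, -0.3, -0.6]
opening: 0.0002
grip_force: 0.0
```

```bash
python3 look.py wrist pics/f.png
```

```text
t 6.1 tcp [0.5385 0.1423 0.0733] F [-0.7 -0.3 -0.6]
x [-0.861  0.509 -0.   ] y [0.509 0.861 0.   ]
wrist iris_pin [(0.59, [277.4, 311.9], [0.5467, 0.1596, 0.092])]
wrist iris_pointer [(0.71, [206.2, 309.4], [0.5297, 0.1725, 0.056])]
wrist dot_blue [(0.61, [186.2, 338.4], [0.5294, 0.1913, 0.051]), (0.53, [210.0, 307.4], [0.5329, 0.1702, 0.051])]
wrist lamp_top []
```

View pics/f.png

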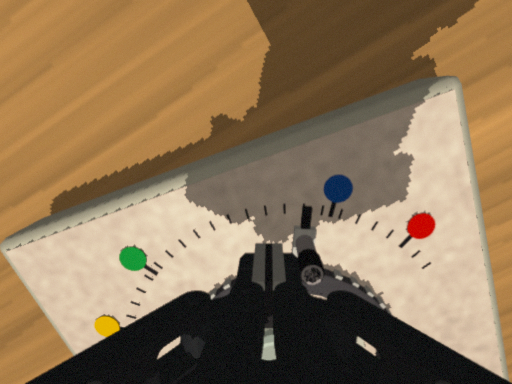

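Wrist picture: pointer tip at (307,207) and the blue dot's tick at (333,208), so about 0.13 rad remains, or 11.5 mm at the pin.

Request:
servo_tool --deltas '[[[-0.0005, 0.004, 0], [0, 0, 0], 0], [[-0.0005, 0.004, 0], [0, 0, 0], 0], [[-0.0005, 0.0035, 0], [0, 0, 0], 0], [[0, 0, 0], [0, 0, 0], 0]]'

```text
time: 6.75
tcp_pos: [0.5457, 0.1517, 0.0733]
tool_rot: [0.264, 0.965, 0.0, 0.0]
wrist_force: [-0.0, 0.5, 0.2]
opening: 0.0
grip_force: 0.0
```

```bash
python3 look.py wrist pics/g.png
```

```text
t 6.75 tcp [0.5457 0.1517 0.0733] F [-0.   0.5  0.2]
x [-0.861  0.509 -0.   ] y [0.509 0.861 0.   ]
wrist iris_pin [(0.96, [273.8, 313.1], [0.5524, 0.1704, 0.092])]
wrist iris_pointer [(0.55, [207.4, 312.7], [0.5383, 0.1832, 0.056])]
wrist dot_blue []
wrist lamp_top []
```

View pics/g.png

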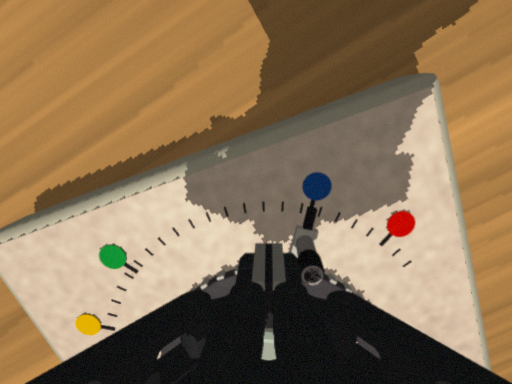

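Wrist picture: the pointer lies on the blue mark's tick, with its tip at (312,207) and the dot at (317,186). The lever is set, so I back off, lift and go towards the lamp.

Request:
servo_tool --deltas '[[[0, -0.01, 0], [0, 0, 0], 0], [[0, -0.015, 0], [0, 0, 0], 0], [[0, 0, -0.04], [0, 0, 0], 0], [[0, 0, -0.04], [0, 0, 0], 0], [[0, 0, -0.02], [0, 0, 0], 0]]'

```text
time: 7.5
tcp_pos: [0.5332, 0.1282, 0.1766]
tool_rot: [0.265, 0.964, 0.001, 0.001]
wrist_force: [0.3, 0.4, 1.0]
opening: -0.0001
grip_force: 0.0
```

Request:
servo_tool --deltas '[[[-0.026, -0.039, 0], [0, 0, 0], 0], [[-0.026, -0.039, 0], [0, 0, 0], 0], [[-0.026, -0.039, 0], [0, 0, 0], 0], [[-0.026, -0.039, 0], [0, 0, 0], 0], [[-0.026, -0.039, 0], [0, 0, 0], 0]]'

```text
time: 8.0
tcp_pos: [0.5438, -0.1073, 0.1734]
tool_rot: [0.264, 0.964, 0.0, 0.0]
wrist_force: [1.7, 0.2, -0.2]
opening: 0.0005
grip_force: 0.0
```

Run:
```python
from h import *
st=read_state();M=R.from_quat(st["tool_rot"]).as_matrix();print(st["time"],st["tcp_pos"],M[:,:2].T.round(3))
A=np.zeros((3,3));b=np.zeros(3)
for n in["scene","side","wrist"]:
    s=snapshot(n);r=[a for a in regions_of("lamp_top",s)];t=tip_of("lamp_top",s)
    print(n,[(a["p"],a["rect"]) for a in r[:2]],t[:2],find(s,"lamp_top",.044))
    print(find(s,"iris_pointer",.056),find(s,"dot_blue",.051))
    if t and n!="wrist":
        o,d=ray(s,t[0]["position"]);d/=np.linalg.norm(d);Q=np.eye(3)-np.outer(d,d);A+=Q;b+=Q@o
print(np.linalg.solve(A,b))
cv2.imwrite("pics/h.png",cv2.cvtColor(s["image"],cv2.COLOR_RGB2BGR))
```

```text
8.0 [ 0.54382805 -0.1073206   0.17340672] [[-0.86   0.51   0.   ]
 [ 0.51   0.86   0.001]]
scene [(0.36, [202.1, 155.5, 210.5, 163.6])] [{'position': [159.2, 205.4], 'p': 0.53}] [(0.53, [159.2, 205.4], [0.5575, -0.2997, 0.044])]
[(0.56, [235.4, 277.7], [0.5406, 0.1827, 0.056])] [(0.63, [144.5, 206.3], [0.5171, -0.374, 0.051])]
side [] [{'position': [282.8, 292.1], 'p': 0.59}, {'position': [143.0, 230.4], 'p': 0.56}] [(0.59, [282.8, 292.1], [0.5718, -0.2758, 0.044]), (0.56, [143.0, 230.4], [0.5877, 0.3576, 0.044])]
[(0.6, [170.3, 230.5], [0.5439, 0.185, 0.056])] []
wrist [(0.9, [97.7, 287.4, 129.8, 315.3]), (0.55, [447.2, 60.6, 512.0, 223.6])] [{'position': [299.7, 110.3], 'p': 0.72}] [(0.72, [299.7, 110.3], [0.5643, -0.303, 0.044])]
[] []
[ 0.56552597 -0.2850969   0.05656649]
```

Request:
servo_tool --deltas '[[[-0.021, -0.032, 0.01], [0, 0, 0], 0], [[-0.021, -0.032, 0.01], [0, 0, 0], 0], [[-0.021, -0.032, 0.01], [0, 0, 0], 0], [[-0.021, -0.032, 0.01], [0, 0, 0], 0], [[0, 0, 0], [0, 0, 0], 0]]'

```text
time: 9.4
tcp_pos: [0.5499, -0.2634, 0.132]
tool_rot: [0.267, 0.964, -0.002, -0.001]
wrist_force: [-0.3, 0.0, -0.1]
opening: -0.0
grip_force: 0.0
```

```bash
cat > lamp.py <<'E'
from h import *
st=read_state();M=R.from_quat(st["tool_rot"]).as_matrix();print(st["time"],st["tcp_pos"],M[:,:2].T.round(3),st["wrist_force"])
s=snapshot("wrist");r=regions_of("lamp_top",s);print([(a["p"],a["rect"]) for a in r[:2]],np.array(s["extrinsics"])[:3,3].round(3))
for z in(.04,.045,.05,.055):
    for a in tip_of("lamp_top",s)[:1]: print(z,a["p"],a["position"],at(s,a["position"],z).round(4))
    if r:
        q=r[0]["rect"];print(" rect",at(s,((q[1]+q[3])/2,(q[0]+q[2])/2),z).round(4), "width",np.linalg.norm(at(s,(q[1],q[0]),z)-at(s,(q[1],q[2]),z)).round(4))
import sys
cv2.imwrite(sys.argv[1],cv2.cvtColor(s["image"],cv2.COLOR_RGB2BGR))
E
python3 lamp.py pics/i.png
```

```text
9.4 [ 0.54990399 -0.26344583  0.13199938] [[-0.857  0.515  0.001]
 [ 0.515  0.857 -0.004]] [-0.29417894  0.01109584 -0.07081807]
[(0.88, [226.1, 219.1, 263.7, 259.1])] [ 0.482 -0.223  0.274]
0.04 0.63 [241.2, 244.4] [ 0.5682 -0.2985  0.04  ]
 rect [ 0.5668 -0.2972  0.04  ] width 0.0302
0.045 0.63 [241.2, 244.4] [ 0.5663 -0.2969  0.045 ]
 rect [ 0.565  -0.2956  0.045 ] width 0.0296
0.05 0.63 [241.2, 244.4] [ 0.5645 -0.2953  0.05  ]
 rect [ 0.5632 -0.294   0.05  ] width 0.0289
0.055 0.63 [241.2, 244.4] [ 0.5627 -0.2937  0.055 ]
 rect [ 0.5614 -0.2924  0.055 ] width 0.0283
```

View pics/i.png

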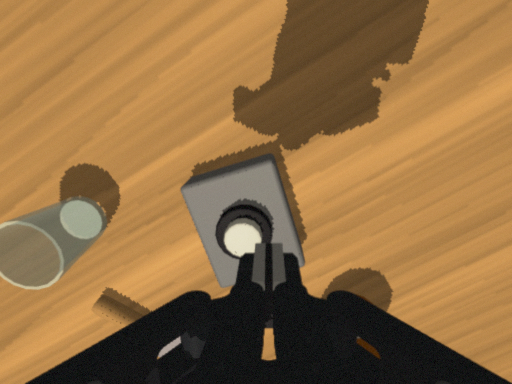

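Wrist picture: white button at (243,238) on the grey box, with the beaker far to the left. Going above it and down.

Request:
servo_tool --deltas '[[[-0.028, -0.02, 0.02], [0, 0, 0], 0], [[0, 0, 0.03], [0, 0, 0], 0], [[0, 0, 0.015], [0, 0, 0], 0], [[0, 0, 0], [0, 0, 0], 0]]'

```text
time: 10.1
tcp_pos: [0.5652, -0.2869, 0.0662]
tool_rot: [0.263, 0.965, 0.001, -0.002]
wrist_force: [-0.1, -0.4, 0.1]
opening: 0.0001
grip_force: 0.0
```

Request:
servo_tool --deltas '[[[0, 0, 0.004], [0, 0, 0], 0], [[0, 0, 0.004], [0, 0, 0], 0], [[0, 0, 0.003], [0, 0, 0], 0], [[0, 0, 0], [0, 0, 0], 0]]'

```text
time: 10.5
tcp_pos: [0.5663, -0.2886, 0.0574]
tool_rot: [0.264, 0.965, 0.0, 0.0]
wrist_force: [-0.0, -0.1, -0.2]
opening: -0.0004
grip_force: 0.0
```

Request:
servo_tool --deltas '[[[-0.001, -0.006, 0], [0, 0, 0], 0], [[0, 0, 0.003], [0, 0, 0], 0], [[0, 0, 0.003], [0, 0, 0], 0], [[0, 0, 0], [0, 0, 0], 0]]'

```text
time: 10.9
tcp_pos: [0.564, -0.2955, 0.0514]
tool_rot: [0.264, 0.964, -0.0, 0.0]
wrist_force: [-0.8, -2.9, 3.6]
opening: -0.0001
grip_force: 1.8
```

Request:
servo_tool --deltas '[[[0, 0, 0.002], [0, 0, 0], 0], [[0, 0, 0], [0, 0, 0], 0]]'

```text
time: 11.1
tcp_pos: [0.5641, -0.2954, 0.0509]
tool_rot: [0.264, 0.964, -0.0, 0.001]
wrist_force: [-5.6, -0.7, 16.1]
opening: -0.0003
grip_force: 8.0
```

The contact height (top about 57 mm, stop at 51 mm, 3.6 N just before the stop) agrees with the full 6 mm of travel. Releasing and backing away.

Request:
servo_tool --deltas '[[[0, 0, -0.004], [0, 0, 0], 0], [[0, 0, -0.01], [0, 0, 0], 0], [[0, 0, -0.04], [0, 0, 0], 0], [[0.028, 0.02, -0.03], [0, 0, 0], 0], [[0, 0, 0], [0, 0, 0], 0]]'

```text
time: 11.6
tcp_pos: [0.5518, -0.2602, 0.1374]
tool_rot: [0.263, 0.965, 0.001, 0.002]
wrist_force: [1.1, -0.4, -0.1]
opening: 0.0001
grip_force: 0.0
```

```bash
python3 lamp.py pics/j.png
python3 - <<'E'
from h import *
for n in["scene","side"]:
    s=snapshot(n)
    for k in("iris_pointer","iris_pin","amber","beaker","cap","dish","vial"): print(n,k,find(s,k,Z[k])[:1])
    im=s["image"]
cv2.imwrite("pics/k.png",cv2.cvtColor(cv2.resize(im[140:320,190:330],None,fx=4,fy=3.3,interpolation=2),cv2.COLOR_RGB2BGR))
E
```

```text
11.6 [ 0.55177198 -0.26022447  0.13741765] [[-0.862  0.507 -0.004]
 [ 0.507  0.862  0.004]] [ 1.10586439 -0.36606958 -0.08958494]
[(0.75, [222.8, 215.5, 257.1, 250.5])] [ 0.483 -0.221  0.279]
0.04 0.65 [239.5, 242.2] [ 0.5709 -0.2972  0.04  ]
 rect [ 0.5649 -0.2957  0.04  ] width 0.0281
0.045 0.65 [239.5, 242.2] [ 0.5691 -0.2956  0.045 ]
 rect [ 0.5632 -0.2941  0.045 ] width 0.0275
0.05 0.65 [239.5, 242.2] [ 0.5672 -0.294   0.05  ]
 rect [ 0.5615 -0.2925  0.05  ] width 0.0269
0.055 0.65 [239.5, 242.2] [ 0.5654 -0.2924  0.055 ]
 rect [ 0.5597 -0.291   0.055 ] width 0.0263
scene iris_pointer [(0.8, [232.4, 280.0], [0.5275, 0.1753, 0.056])]
scene iris_pin [(0.95, [224.7, 270.5], [0.5544, 0.1617, 0.092])]
scene amber [(0.72, [185.4, 172.6], [0.7078, -0.273, 0.0])]
scene beaker [(0.54, [147.8, 208.6], [0.4913, -0.4149, 0.0])]
scene cap [(0.43, [162.9, 262.0], [0.358, -0.2197, 0.0])]
scene dish [(0.58, [228.8, 244.0], [0.6153, 0.1015, 0.053])]
scene vial [(0.68, [226.7, 210.8], [0.7006, 0.0366, 0.05])]
side iris_pointer [(0.63, [168.5, 228.7], [0.541, 0.1958, 0.056])]
side iris_pin [(0.86, [162.1, 237.0], [0.5612, 0.1709, 0.092])]
side amber [(0.62, [280.7, 344.3], [0.7128, -0.27, -0.0])]
side beaker [(0.64, [361.0, 277.5], [0.485, -0.4284, 0.0])]
side cap [(0.67, [298.4, 202.6], [0.3691, -0.2269, 0.0])]
side dish [(0.44, [182.3, 258.9], [0.6102, 0.106, 0.053])]
side vial [(0.39, [152.8, 181.9], [0.419, 0.3328, 0.05])]
```

View pics/k.png

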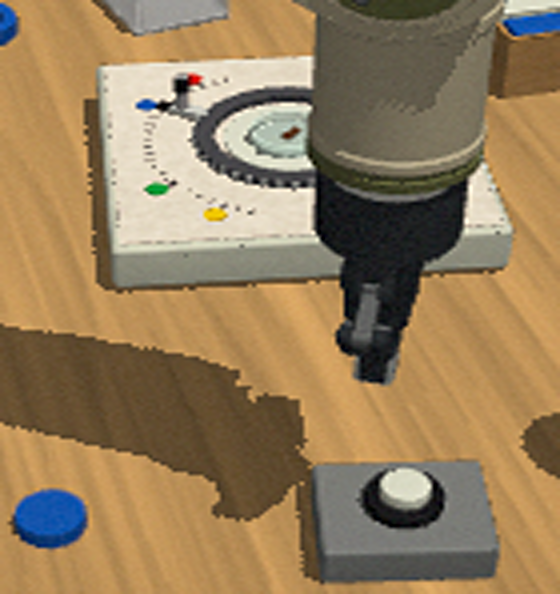

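Side picture: the pointer is at the blue dot (crop 150,105), the button is up (crop 405,490), and nothing else has moved. One more press, better centred and with the contact height checked, will make full travel certain. This is allowed while the lever is at blue.

Request:
servo_tool --deltas '[[[-0.025, -0.023, 0.02], [0, 0, 0], 0], [[0, 0, 0.03], [0, 0, 0], 0], [[0, 0, 0.027], [0, 0, 0], 0], [[0, 0, 0], [0, 0, 0], 0], [[0, 0, 0], [0, 0, 0], 0]]'

```text
time: 13.2
tcp_pos: [0.5597, -0.2957, 0.0568]
tool_rot: [0.264, 0.964, 0.0, -0.0]
wrist_force: [-1.3, 0.4, 1.9]
opening: 0.0003
grip_force: 0.6
```

Request:
servo_tool --deltas '[[[0, 0, 0.004], [0, 0, 0], 0], [[0, 0, 0], [0, 0, 0], 0]]'

```text
time: 13.4
tcp_pos: [0.5606, -0.2958, 0.0533]
tool_rot: [0.264, 0.965, -0.0, 0.001]
wrist_force: [-1.2, -0.5, 2.4]
opening: 0.0002
grip_force: 1.4
```

Request:
servo_tool --deltas '[[[0, 0, 0.002], [0, 0, 0], 0], [[0, 0, 0], [0, 0, 0], 0]]'

```text
time: 13.6
tcp_pos: [0.5605, -0.2958, 0.0512]
tool_rot: [0.264, 0.965, 0.0, 0.001]
wrist_force: [0.0, -0.2, 4.8]
opening: -0.0
grip_force: 2.6
```

Request:
servo_tool --deltas '[[[0, 0, 0.002], [0, 0, 0], 0], [[0, 0, 0], [0, 0, 0], 0]]'

```text
time: 13.8
tcp_pos: [0.5606, -0.2958, 0.0508]
tool_rot: [0.264, 0.965, 0.0, 0.001]
wrist_force: [-6.1, 4.2, 20.7]
opening: 0.0002
grip_force: 10.7
```

The spring runs from about 57 mm to 51 mm and reaches about 4 N just before the hard stop, so the press was full. Releasing.

Request:
servo_tool --deltas '[[[0, 0, -0.004], [0, 0, 0], 0], [[0, 0, -0.02], [0, 0, 0], 0], [[0, 0, -0.04], [0, 0, 0], 0], [[0, 0, -0.03], [0, 0, 0], 0], [[0, 0, 0], [0, 0, 0], 0]]'

```text
time: 14.3
tcp_pos: [0.5619, -0.2965, 0.1469]
tool_rot: [0.264, 0.965, -0.0, 0.003]
wrist_force: [0.1, 0.1, -0.8]
opening: -0.0001
grip_force: 0.0
```

```bash
python3 -c "
from h import *
print(read_state()['tcp_pos'],close_job())"
```

```text
the job is handed in; nothing more can be done
[ 0.56185478 -0.29654301  0.14688883] None
```

The lever was set to the blue mark, the lamp button was then pressed fully down twice and released (the second press to be sure of full travel), and the job was handed in at about 14 s; `close_job()` returned no verdict.

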